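# Slide the slate paddle off the block's edge and stack it

### The job

Tidy up the thin slate serving paddles: slide the one lying flat on the wooden chopping block until more than half of its handle sticks out over the edge the handle points to, take it by the handle there, and lay it square on top of the pile on the cork stand, blade over blade, with its handle pointing the opposite way to the handles in the pile. Lower it onto the pile while still holding it rather than dropping it, let go, leave the pile neat on its stand, and leave the other things on the table where they are; the paddle must never land on the table.

Things in the scene. Friction and masses are not known exactly. Their poses are not given: they have to be found in the camera images.
- paddle: loose thin dark slate paddle, 3 mm thick, about 90 g, lying flat on the wooden block: a rectangular blade 100 mm (x) by 80 mm (y), and a handle 30 mm wide and 70 mm long that runs from the blade's -x end along its own -x to a rounded tip 120 mm from the origin. Origin: under the centre of the blade
- paddle_mid (a point): centre of that paddle's blade, half-way up its 3 mm thickness; axes as the paddle. The paddle is too thin to be gripped while it lies on a surface; it slides easily on the oiled block (friction about 0.3) when pressed lightly (about 5 N) from above with shut fingertips and dragged, and its balance point is within the blade
- paddle_handle (a point): middle of that paddle's handle, half-way up (85 mm along -x from paddle_mid)
- block: fixed wooden chopping block, 220 mm (x) by 200 mm (y), 40 mm high; origin under its centre. The paddle's handle points roughly (within 12 degrees) to the block's -x edge, the one nearest the robot, 110 mm from the origin, and lies wholly on the block at the start
- stand: fixed cork stand that carries the pile, 94 mm (x) by 80 mm (y), 35 mm high; origin under its centre. It and the block stand left and right of the robot, either way round
- pile_low: loose slate paddle of the same shape and axes, the lower one of the pile, lying on the cork stand with its handle pointing away from the robot; origin under the centre of its blade
- pile_top: loose slate paddle of the same shape and axes, lying on pile_low with its handle the same way (away from the robot); origin under the centre of its blade. Its upper face is 41 mm above the table
- pile_top_mid (a point): centre of pile_top's blade, half-way up its 3 mm; axes as pile_top, -x towards its handle
- bowl: small empty glass bowl, 80 mm across and 45 mm high, on a fixed cork coaster 92 mm across and 5 mm high, between block and stand; origin under its centre. Leave alone
- mill: chrome press-button salt mill, 52 mm across and 147 mm high, beyond the bowl; origin under its centre. Leave alone
- spatula: black nylon spatula, 300 mm long, lying flat on the table far out to the left; leave alone
There are look-alikes about, which are no part of the job. What is shaped like the paddle but white or yellow is not meant.

How it is judged (in metres and radians):
On the way, in this order (a step that is already met when the one before it is completed fails the run):
1. the paddle lies flat on the block with more than half of its handle out over the block's near edge (x of paddle_handle in the frame of block below -0.11 m and z of paddle_mid in the frame of block between 0.038 and 0.045 m and angle between paddle's own z axis and vertical below 0.05 rad), for 0.2 s.
2. the paddle, still held, is down on the pile (within 6 mm) (horizontal distance between paddle_mid and pile_top_mid below 0.015 m and z of paddle_mid in the frame of pile_top_mid below 0.009 m and contact force between the fingers and paddle above 0.3 N), for 0.05 s.
At the end, for the whole second after the job is handed in: Paddle flat, released and at rest on the pile: blade centre within 12 mm of pile_top's, axes within 8 degrees, handle opposite to the pile's. Both pile paddles still flat on the stand, centred within 15 mm, pile_top within 11 degrees of the stand's axis (horizontal distance between paddle_mid and pile_top_mid below 0.012 m and angle between the x axis of paddle and the x axis of pile_top, either way round below 0.14 rad and x of paddle_handle in the frame of pile_top_mid above 0.06 m and z of paddle_mid in the frame of pile_top_mid between 0.0015 and 0.005 m and angle between paddle's own z axis and vertical below 0.04 rad and linear speed of paddle below 0.02 m/s and horizontal distance between each of pile_top, pile_low and stand below 0.015 m and angle between the x axis of pile_top and the x axis of stand, either way round below 0.2 rad and z of pile_top_mid in the frame of stand between 0.038 and 0.042 m); the robot touches nothing.
It fails at once if the paddle touches the table (contact force between paddle and table above 0.2 N).
It fails at once if the glass bowl is moved (over 25 mm) or tipped (distance of bowl from where it was at the start of the episode above 0.025 m or angle between bowl's own z axis and vertical above 0.3 rad).
It fails at once if the salt mill is moved (over 25 mm) or tipped (distance of mill from where it was at the start of the episode above 0.025 m or angle between mill's own z axis and vertical above 0.3 rad).
It fails at once if the spatula is moved (over 25 mm) (distance of spatula from where it was at the start of the episode above 0.025 m).
It also fails if it takes over 53 s, if anything falls off the work surface, if the arm or the gripper's body presses on something with over 40 N, if the wrist force passes 120 N, or if a joint passes its speed limit or range.

### The arm

A 6-joint arm with a two-finger parallel gripper is mounted at the origin on the work surface. World frame = base frame: x ahead of the robot, y to its left, z up, the work surface at z = 0. Lengths are in mm, angles in rad, forces in N, time in s.
With the tool pointing down it reaches from about 275 to 1000 mm from the base axis. Payload 8.4 kg.
Tool frame: the origin (TCP) lies at the very end of the fingers, on their centre line; the grasp point (between the pads) lies 19 mm behind it; z points along the fingers, y is the direction in which the jaws open and shut (so a half turn about z gives the same grasp; the last joint's range is limited). The gripper opens to 85 mm and grips with 20 to 120 N. Pads are 22 mm wide; open, the fingers measure 114 mm over their backs; the gripper's body (76 mm by 85 mm) begins 54 mm behind the grasp point. The pads swing forward as they close: fully open they stand 13 mm farther back than shut.
Start: joints at [1.291, 0.353, 1.633, -0, 1.155, -0.002], TCP at [171.399, 601.041, 231.281] pointing down, gripper open.
Joint ranges: [-2.63, 2.63], [-0.92, 2.1], [0.06, 2.66], [-1.3, 4.44], [0, 2.69], [-3.02, 3.02]. Speed limits (rad/s): [2.22, 2.22, 2.79, 3.14, 3.14, 3.14].

### API

Orientations are given as [roll, pitch, yaw] about the fixed x, y, z axes, in that order (R = Rz(yaw) Ry(pitch) Rx(roll)).
In Python, from rig import r, vision gives the robot as it stands.
- The arm moves only by the tool move_arm, never from a script. Its argument "series" is text: rows parted by semicolons, each of 7 numbers parted by spaces: the closure, from -1 (fully open) to 1 (shut), then the shift along the tool's x, y, z in units of 40 mm (1.0 is 40 mm), then the turn, a rotation vector about the tool's x, y, z in degrees. In form: grip tx ty tz ax ay az; .... A call has 1 to 20 rows; each row shifts and turns the pose as measured when the row begins, along the tool's axes as they then stand; what a row does not reach is not made up. A row lasts 1/8 s, in which the tool goes at most 62.5 mm and 10.7 degrees, less where a joint would pass 70% of its speed; a pose out of reach is approached as far as the arm can. A call is refused whole if a number of a shift passes 1 or a number of a turn 10.7, either way. A call with a gripper value outside its range is refused whole. The fingers move at their own pace and stop on an object; "grip_force" is the grip in N (left out, the last holds). Time passes only in rows, so rows that do not move let the fingers close. It gives the time, the measured TCP pose, the force and the opening at its end, in the units of the state.
- r.sense(): the state, without advancing time (a new reading comes with each control period).
- vision.grab_frame(name): name is "scene" or "top" or "wrist"; returns the picture (420x560x3 uint8, red, green, blue); there is no depth.
- vision.camera_params(name): a dict with "fx", "fy", "cx", "cy" (pixels), "k1" (the pictures are not rectified: a ray, as slopes to the right and down, at radius r is drawn at 1 + k1 r^2 times it, then the intrinsics apply), "position" and "rotation" of the camera in the world. Camera axes: x right, y up, looking along -z (the intrinsics and any distortion apply to the point x, -y, -z); pixel columns grow to the right and rows downward; lengths in mm; the calibration is good to about 2 mm. A picture is of the moment at which its call begins: read the wrist's pose just before it. camera_params takes no time and is no camera call; for the wrist camera it gives the pose at the moment of the call.
- r.sign_off(): hands the job in, once; it reports no verdict.
The state is a dict: "clock": time; "qpos": joint angles; "qvel": joint speeds; "joint_efforts": joint torques, N m; "eef_pos": TCP position; "tcp_rot": TCP orientation; "contact_force": force on the tool from outside, world axes, zero at the start; "wrist_torque": the same for the moment, N m; "opening": opening from 0.0 (shut) to 1.0 (fully open).
Only numpy, scipy, OpenCV 4.12 (cv2) and the standard library are available. Lean on these libraries where they do the work, as an engineer would, in place of code of your own. Each camera call takes 0.05 s, during which the arm holds its last target. There are 200 camera calls.

## Working session

There is one attempt and no reset: what is moved stays moved. The work goes in short steps, Python scripts to look and compute and a tool call to move; the robot and the scene stay as the last step left them, time stands still between calls to the robot, and variables do not carry over. Pictures are saved under pics/ and viewed, about 8 in all and at most 12, crops included, and the job is handed in when it is done.

Besides the shell and the picture viewer there is one more tool, called after "Request:" as name(argument=value, ...) on one line, values as JSON. move_arm: Moves the arm, as the interface text tells. Its arguments: {"type":"object","properties":{"series":{"type":"string"},"grip_force":{"type":"number"}},"required":["series"]}

```bash
ls; mkdir -p pics
cat > h.py <<'E'
import numpy as np, cv2
from rig import r, vision
def snap(n,fn):
    p=vision.camera_params(n); im=vision.grab_frame(n); cv2.imwrite('pics/'+fn,im[:,:,::-1]); return im,p
def ray(p,u,v):
    K=np.array([[p['fx'],0,p['cx']],[0,p['fy'],p['cy']],[0,0,1.]])
    a=cv2.undistortPoints(np.array([[[u,v]]],float),K,np.array([p['k1'],0,0,0.]))[0,0]
    # k1 model: distorted=undist*(1+k1 r^2)
    d=np.array(p['rotation'])@np.array([a[0],-a[1],-1]); return np.array(p['position']),d
def onz(p,u,v,z):
    o,d=ray(p,u,v); return o+d*(z-o[2])/d[2]
E
python3 - <<'E'
from h import *
for n in('scene','top'):
    im,p=snap(n,n+'0.png'); print(n,p)
print(r.sense())
E
```

```text
pics
scene {'fx': 412.41151247805936, 'fy': 412.41151247805936, 'cx': 281.0312577781076, 'cy': 213.12005022913786, 'k1': -0.06222961942001013, 'position': array([1146.31550186,  928.90460458, 1036.58551554]), 'rotation': array([ 0.88593443, -0.01290694,  2.58408203])}
top {'fx': 418.0862857062614, 'fy': 418.0862857062614, 'cx': 276.6758170629382, 'cy': 212.17642879811467, 'k1': 0.023749812790224548, 'position': array([ 307.05758393,  -78.33607795, 1455.20259331]), 'rotation': array([ 0.15903001, -0.00869321, -1.57780117])}
{'clock': 0.1, 'qpos': array([ 1.29059440e+00,  3.53554569e-01,  1.63408516e+00, -4.08118656e-07,
        1.15520331e+00, -2.39264802e-03]), 'qvel': array([-0.00119446, -0.00151196, -0.00444138, -0.001076  ,  0.00042985,
       -0.00025699]), 'joint_efforts': array([-4.00758408e-04, -6.06356335e+01, -3.42817032e+01,  4.75064792e-05,
        4.03513768e-03,  2.77242054e-05]), 'eef_pos': array([171.27940673, 600.61287677, 230.64107933]), 'tcp_rot': array([-3.14034227e+00, -2.61856674e-06,  2.86378354e+00]), 'contact_force': array([ 0.65378531, -0.355606  , -0.7342496 ]), 'wrist_torque': array([ 0.02488769, -0.00861912, -0.01258519]), 'opening': 0.9968582197390716}
```

```bash
sed -i "s/^import numpy.*/&\nfrom scipy.spatial.transform import Rotation as R/; s/np.array(p\['rotation'\])@/R.from_euler('xyz',p['rotation']).as_matrix()@/" h.py
```

```text
(no output)
```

View pics/top0.png

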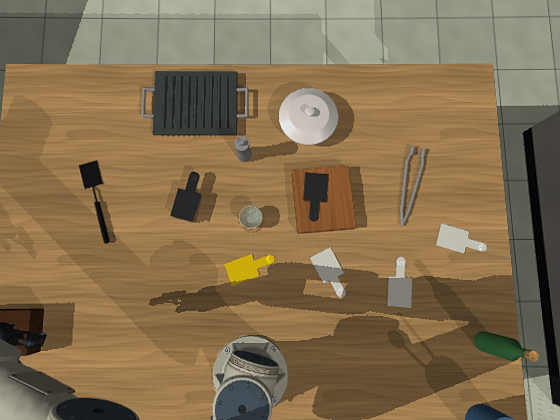

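View pics/scene0.png

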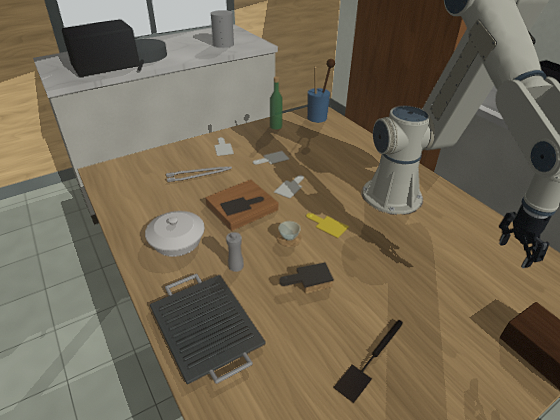

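Top view: the block is at about (323,199), with the dark paddle on it, blade (316,188) and handle towards the robot (314,212). The dark pile is at (187,203), with handles pointing away (193,180). The bowl is at (251,217), the mill at (242,149) and the spatula at (95,200). The white paddles at (326,262), (400,290) and (455,238) and the yellow one at (243,268) are decoys. The scene view agrees: paddle (240,206), pile (312,274).

```bash
cat >> h.py <<'E'
def dark(im,roi,th=75):
    x0,y0,x1,y1=roi; m=np.zeros(im.shape[:2],np.uint8); m[y0:y1,x0:x1]=(im[y0:y1,x0:x1].max(2)<th)*255
    m=cv2.morphologyEx(m,cv2.MORPH_OPEN,np.ones((3,3),np.uint8))
    c=max(cv2.findContours(m,cv2.RETR_EXTERNAL,cv2.CHAIN_APPROX_NONE)[0],key=cv2.contourArea); return m,c[:,0,:].astype(float)
def fit(pts):
    """pts: world xy outline of a paddle -> tip-axis dir, blade centre. Area 8000+2100; centroid of outline area"""
    pts=pts.astype(np.float32); M=cv2.moments(pts.reshape(-1,1,2)); c=np.array([M['m10'],M['m01']])/M['m00']
    a=.5*np.arctan2(2*M['mu11'],M['mu20']-M['mu02']); d=np.array([np.cos(a),np.sin(a)])
    s=(pts-c)@d
    if s.max()<-s.min(): d=-d; s=-s
    # d points to the handle; blade far end at s.min(), centre 50 from it; tip 120 from centre
    n=np.array([-d[1],d[0]]); 
    return dict(area=M['m00'],cent=c,dir=d,ang=np.degrees(np.arctan2(d[1],d[0])),length=s.max()-s.min(),width=np.ptp((pts-c)@n),blade=c-d*17.5,blade2=c+d*((s.max()+s.min())/2-35))
E
python3 - <<'E'
from h import *
im=cv2.imread('pics/top0.png')[:,:,::-1]; p=vision.camera_params('top')
for nm,roi,z in(('pad',(300,165,334,225),43),('pile',(165,165,215,228),41)):
    for th in(50,60,70,80):
        m,c=dark(im,roi,th); w=np.array([onz(p,u,v,z)[:2] for u,v in c]); f=fit(w)
        print(nm,th,{k:np.round(v,2) for k,v in f.items()})
for q in((292,170),(350,165),(356,229),(299,234)): print(q,onz(p,*q,40).round())
print('bowl',onz(p,251,217,40).round(),'mill',onz(p,242,140,147).round())
cv2.imwrite('pics/c.png',cv2.resize(np.hstack([im[155:240,280:370],im[155:240,155:245]])[:,:,::-1],None,fx=4,fy=4,interpolation=cv2.INTER_CUBIC))
E
```

```text
pad 50 {'area': np.float64(8509.21), 'cent': array([ 607.43, -225.66]), 'dir': array([-1.  ,  0.09]), 'ang': np.float64(174.71), 'length': np.float64(165.16), 'width': np.float64(77.61), 'blade': array([ 624.85, -227.27]), 'blade2': array([ 622.49, -227.06])}
pad 60 {'area': np.float64(8845.75), 'cent': array([ 606.03, -225.71]), 'dir': array([-1.  ,  0.08]), 'ang': np.float64(175.34), 'length': np.float64(165.14), 'width': np.float64(78.68), 'blade': array([ 623.47, -227.13]), 'blade2': array([ 622.53, -227.06])}
pad 70 {'area': np.float64(9130.07), 'cent': array([ 605.56, -225.31]), 'dir': array([-1.  ,  0.09]), 'ang': np.float64(174.94), 'length': np.float64(165.69), 'width': np.float64(80.41), 'blade': array([ 623.  , -226.86]), 'blade2': array([ 622.8 , -226.84])}
pad 80 {'area': np.float64(9387.45), 'cent': array([ 604.27, -225.27]), 'dir': array([-1.  ,  0.08]), 'ang': np.float64(175.29), 'length': np.float64(165.93), 'width': np.float64(81.07), 'blade': array([ 621.71, -226.7 ]), 'blade2': array([ 622.69, -226.78])}
pile 50 {'area': np.float64(9383.14), 'cent': array([579.55,
[... 426 characters left out ...]
rray([561.64, 220.6 ])}
pile 70 {'area': np.float64(9694.38), 'cent': array([579.83, 215.55]), 'dir': array([ 0.97, -0.26]), 'ang': np.float64(-15.01), 'length': np.float64(167.86), 'width': np.float64(83.67), 'blade': array([562.92, 220.08]), 'blade2': array([561.54, 220.45])}
pile 80 {'area': np.float64(9908.64), 'cent': array([579.58, 215.13]), 'dir': array([ 0.97, -0.26]), 'ang': np.float64(-14.8), 'length': np.float64(169.14), 'width': np.float64(84.99), 'blade': array([562.66, 219.6 ]), 'blade2': array([560.78, 220.09])}
(292, 170) [ 683. -147.   40.]
(350, 165) [ 699. -350.   40.]
(356, 229) [ 474. -362.   40.]
(299, 234) [ 458. -168.   40.]
bowl [518.  -4.  40.] mill [755.  20. 147.]
```

View pics/c.png

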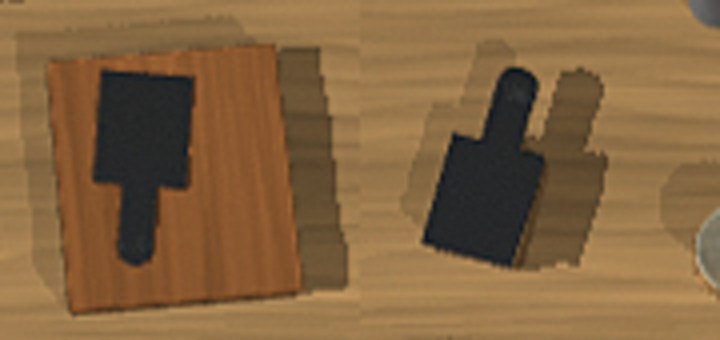

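The enlarged crop confirms it: left, the dark paddle on the brown block; right, the dark pile on the cork stand. The areas, length (166–170 mm) and width (about 80 mm) agree with the sizes given. Now I'll go over the pile and take a close look.

Request:
move_arm(series="1 -1 -0.61 -0.12 0 0 0;1 -1 -0.61 -0.12 0 0 0;1 -1 -0.61 -0.12 0 0 0;1 -1 -0.61 -0.12 0 0 0;1 -1 -0.61 -0.12 0 0 0;1 -1 -0.61 -0.12 0 0 0;1 -1 -0.61 -0.12 0 0 0;1 -1 -0.61 -0.12 0 0 0;1 -1 -0.61 -0.12 0 0 0;1 -1 -0.61 -0.12 0 0 0;1 -1 -0.61 0 0 0 0;1 0 0 0 0 0 0;1 0 0 0 0 0 0", grip_force=20)

```text
clock: 1.72
eef_pos: [529.6, 209.1, 276.6]
tcp_rot: [-3.135, -0.003, 2.865]
contact_force: [0.1, 1.1, 0.9]
opening: -0.002
```

Run:
```python
from h import *
s=r.sense(); print(s['clock'],s['eef_pos'],s['tcp_rot'],s['qpos'],s['opening'],s['contact_force'])
im,p=snap('wrist','w1.png'); print(p)
```

```text
1.725 [529.60446625 209.10433103 276.58309774] [-3.13528381e+00 -2.70177942e-03  2.86529100e+00] [ 0.37544059  0.22902284  1.69976557 -0.00359749  1.2187811  -0.91781213] -0.0022976987284231607 [0.13499148 1.05805405 0.8787553 ]
{'fx': 341.8828391824964, 'fy': 341.8828391824964, 'cx': 274.46148918208104, 'cy': 207.43709292697767, 'k1': 0.013808515876824232, 'position': array([452.7037255 , 231.32511637, 419.84441621]), 'rotation': array([-0.30979718,  0.00664274,  1.29449162])}
```

View pics/w1.png

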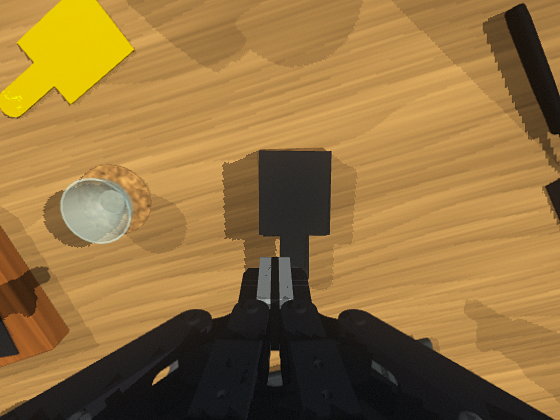

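Wrist view: the pile's dark blade is fully seen, corners about (259,151), (331,151), (331,236), (259,235), with its handle going down behind the fingers. The bowl is at (97,211). I'll measure the blade, then move on to the block.

```bash
cat >> h.py <<'E'
def blade(im,p,roi,z,th=60):
    m,c=dark(im,roi,th); w=np.array([onz(p,u,v,z)[:2] for u,v in c]).astype(np.float32)
    (cx,cy),(a,b),g=cv2.minAreaRect(w); return np.round((cx,cy),1),np.round((a,b),1),round(g,1),np.round([onz(p,*q,z)[:2] for q in cv2.boxPoints(cv2.minAreaRect(c.astype(np.float32)))],0).tolist()
E
python3 - <<'E'
from h import *
im=cv2.imread('pics/w1.png')[:,:,::-1]; p=vision.camera_params('wrist')
for th in(50,60,70): print(blade(im,p,(240,140,345,232),41,th)[:3])
m,c=dark(im,(240,140,345,225),60)
# long edges: left/right blade edges by column extremes per row
for nm,f in(('L',min),('R',max)):
    e=[(f(c[c[:,1]==y][:,0])+(-.5 if nm=='L' else .5),y) for y in range(162,222)]; w=np.array([onz(p,u,v,41)[:2] for u,v in e],np.float32)
    l=cv2.fitLine(w,cv2.DIST_HUBER,0,.01,.01).ravel(); print(nm,l,np.degrees(np.arctan2(l[1],l[0])))
for q in((259,150.5),(331,150.5),(331,236),(259,236)): print(onz(p,*q,41).round(1))
s=r.sense()
print(s['eef_pos'])
E
```

```text
(array([563.5, 221.4]), array([83.2, 82.6]), 74.4)
(array([557.6, 223.1]), array([83.2, 94.9]), 74.4)
(array([557.6, 223.1]), array([83.2, 94.9]), 74.4)
L [ 9.5826048e-01 -2.8589663e-01  5.4124707e+02  1.8475163e+02] -16.612452
R [ 9.6944863e-01 -2.4529453e-01  5.7272516e+02  2.6091599e+02] -14.19924
[500.5 197.5  41. ]
[522.1 273.9  41. ]
[621.4 251.2  41. ]
[598.2 168.4  41. ]
[529.50518668 209.28156756 276.59483462]
```

Request:
move_arm(series="1 -0.35 -0.94 0 0 0 -1;1 -0.35 -0.94 0 0 0 -1;1 -0.35 -0.94 0 0 0 -1;1 -0.35 -0.94 0 0 0 -1;1 -0.35 -0.94 0 0 0 -1;1 -0.35 -0.94 0 0 0 -1;1 -0.35 -0.94 0.2 0 0 -1;1 -0.35 -0.94 0.2 0 0 -1;1 -0.35 -0.94 0.2 0 0 -1;1 -0.35 -0.94 0.2 0 0 -1;1 -0.35 -0.94 0.2 0 0 -0.8;1 0 0 0 0 0 0;1 0 0 0 0 0 0")

```text
clock: 3.4
eef_pos: [606.9, -218.4, 236.5]
tcp_rot: [-3.14, -0.005, 3.084]
contact_force: [0.6, 0.4, 0.2]
opening: -0.001
```

Run:
```python
from h import *
s=r.sense(); print(s['clock'],s['eef_pos'],s['tcp_rot'],s['contact_force'])
im,p=snap('wrist','w2.png'); print(p['position'],p['rotation'])
```

```text
3.4 [ 606.90745761 -218.41788545  236.45142064] [-3.13972559 -0.00543995  3.08417329] [0.61403267 0.39556882 0.21614615]
[ 527.33132119 -213.78523538  379.9560773 ] [-0.30704972  0.00199954  1.51335816]
```

View pics/w2.png

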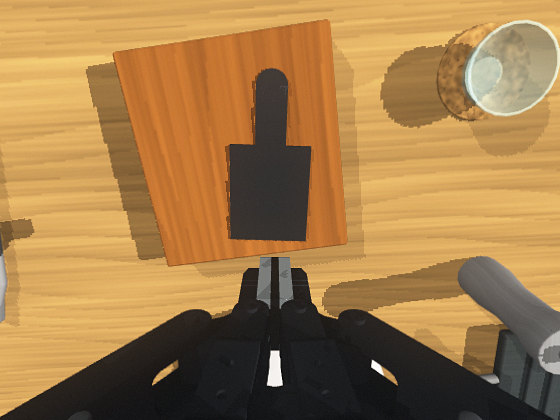

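Wrist view: the whole dark paddle is visible on the block, handle tip at (272,68) and blade around (268,192). The block corners are at (114,53), (328,20), (346,243), (168,266).

Run:
```python
from h import *
im=cv2.imread('pics/w2.png')[:,:,::-1]; p=vision.camera_params('wrist')
m,c=dark(im,(215,50,325,247),60); w=np.array([onz(p,u,v,43)[:2] for u,v in c]); f=fit(w)
print({k:np.round(v,2) for k,v in f.items()})
q=[onz(p,*q,40)[:2] for q in((114,53),(328,20),(346,243),(168,266))]; print(np.round(q,0), np.mean(q,0))
for i in range(4): d=q[(i+1)%4]-q[i]; print(np.hypot(*d).round(),np.degrees(np.arctan2(d[1],d[0])).round(1))
```

```text
{'area': np.float64(7588.77), 'cent': array([ 616.88, -223.8 ]), 'dir': array([-1.  ,  0.04]), 'ang': np.float64(177.69), 'length': np.float64(123.73), 'width': np.float64(80.87), 'blade': array([ 634.37, -224.51]), 'blade2': array([ 643.87, -224.89])}
[[ 480. -358.]
 [ 464. -163.]
 [ 679. -146.]
 [ 696. -342.]] [ 579.72730232 -252.1802219 ]
195.0 94.7
216.0 4.6
196.0 -85.2
217.0 -175.7
```

Run:
```python
from h import *
im=cv2.imread('pics/w2.png')[:,:,::-1]; p=vision.camera_params('wrist')
for th in(70,85,100):
    m,c=dark(im,(215,50,325,247),th); w=np.array([onz(p,u,v,43)[:2] for u,v in c]); f=fit(w)
    print({k:np.round(v,2) for k,v in f.items()})
```

```text
{'area': np.float64(9584.37), 'cent': array([ 603.61, -224.2 ]), 'dir': array([-1.  ,  0.08]), 'ang': np.float64(175.27), 'length': np.float64(168.77), 'width': np.float64(79.85), 'blade': array([ 621.05, -225.64]), 'blade2': array([ 620.12, -225.57])}
{'area': np.float64(9721.84), 'cent': array([ 603.25, -224.09]), 'dir': array([-1.  ,  0.09]), 'ang': np.float64(175.08), 'length': np.float64(169.0), 'width': np.float64(79.87), 'blade': array([ 620.68, -225.59]), 'blade2': array([ 620.2 , -225.55])}
{'area': np.float64(9784.61), 'cent': array([ 603.17, -224.22]), 'dir': array([-1.  ,  0.09]), 'ang': np.float64(175.08), 'length': np.float64(169.02), 'width': np.float64(80.08), 'blade': array([ 620.61, -225.72]), 'blade2': array([ 620.19, -225.68])}
```

Request:
move_arm(series="1 0 -0.16 0.6 0 0 1.6;1 0 0 0.9 0 0 0;1 0 0 0.9 0 0 0;1 0 0 0.9 0 0 0;1 0 0 0.6 0 0 0;1 0 0 0.3 0 0 0;1 0 0 0 0 0 0;1 0 0 0 0 0 0")

```text
clock: 4.45
eef_pos: [608.9, -215.4, 69.9]
tcp_rot: [-3.139, 0.002, 3.066]
contact_force: [1.0, 0.1, -0.4]
opening: -0.001
```

Request:
move_arm(series="1 0.05 -0.24 0 0 0 0.6;1 0 0 0 0 0 0;1 0 0 0.3 0 0 0;1 0 0 0.15 0 0 0;1 0 0 0 0 0 0")

```text
clock: 5.08
eef_pos: [607.1, -226.4, 52.9]
tcp_rot: [-3.138, 0.005, 3.054]
contact_force: [0.1, 0.6, 0.3]
opening: 0.001
```

Request:
move_arm(series="1 0 0 0.14 0 0 0;1 0 0 0.06 0 0 0;1 0 0 0.05 0 0 0")

```text
clock: 5.45
eef_pos: [607.3, -226.4, 43.0]
tcp_rot: [-3.138, 0.005, 3.054]
contact_force: [-7.4, 1.8, 24.1]
opening: -0.003
```

Request:
move_arm(series="1 0 0 0 0 0 0")

```text
clock: 5.58
eef_pos: [607.5, -226.4, 43.3]
tcp_rot: [-3.138, 0.006, 3.054]
contact_force: [0.9, -0.3, -0.3]
opening: 0.001
```

Request:
move_arm(series="1 0 0 0.025 0 0 0;1 0.15 0 0.02 0 0 0;1 0.15 0 0.02 0 0 0")

```text
clock: 5.95
eef_pos: [598.5, -226.2, 43.1]
tcp_rot: [-3.136, 0.012, 3.054]
contact_force: [2.1, 0.2, 5.1]
opening: -0.001
```

Request:
move_arm(series="1 0.2 0 0.02 0 0 0;1 0.2 0 0.02 0 0 0;1 0.2 0 0.02 0 0 0;1 0.2 0 0.02 0 0 0")

```text
clock: 6.45
eef_pos: [571.6, -225.2, 43.2]
tcp_rot: [-3.133, 0.025, 3.054]
contact_force: [2.4, 0.5, 6.8]
opening: 0.005
```

```bash
cat > chk.py <<'E'
from h import *
import sys
s=r.sense(); print(s['clock'],s['eef_pos'].round(1),s['contact_force'].round(1))
im,p=snap('wrist',sys.argv[1])
E
python3 chk.py w3.png
```

```text
6.45 [ 571.6 -225.2   43.2] [2.4 0.5 6.8]
```

View pics/w3.png

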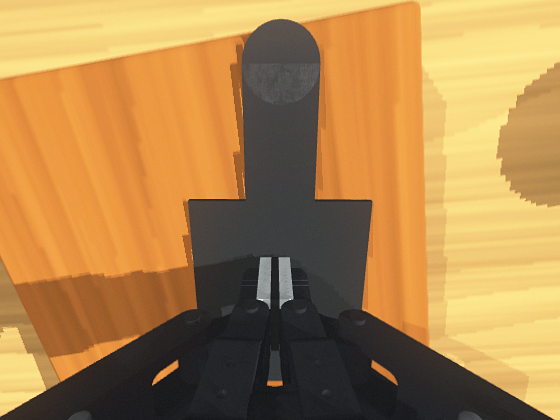

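Request:
move_arm(series="1 0.2 0 0.02 0 0.3 0;1 0.2 0 0.02 0 0.3 0;1 0.2 0 0.02 0 0.3 0;1 0.2 0 0.02 0 0.3 0;1 0.2 0 0.02 0 0.3 0;1 0.2 0 0.02 0 0.3 0;1 0.2 0 0.02 0 0.3 0")

```text
clock: 7.38
eef_pos: [523.9, -223.8, 43.1]
tcp_rot: [-3.127, 0.009, 3.054]
contact_force: [2.6, -0.2, 6.7]
opening: -0.002
```

Request:
move_arm(series="1 0.2 0 0.02 0 0.1 0;1 0.2 0 0.02 0 0.1 0;1 0 0 0.01 0 0 0;1 0 0 -0.2 0 0 0;1 0 0 -0.6 0 0 0;1 0 0 -0.9 0 0 0;1 0 0 -0.9 0 0 0;1 0 0 -0.9 0 0 0;1 0 0 0 0 0 0")

```text
clock: 8.5
eef_pos: [506.9, -220.3, 187.8]
tcp_rot: [-3.126, 0.009, 3.054]
contact_force: [-0.5, -0.3, -0.2]
opening: -0.001
```

```bash
python3 chk.py w4.png
python3 - <<'E'
from h import *
s=r.sense(); print(s['tcp_rot'],s['opening'])
p=vision.camera_params('wrist'); im=cv2.imread('pics/w4.png')[:,:,::-1]
t,q=snap('top','top1.png')
for th in(60,75,90):
    m,c=dark(t,(300,165,334,250),th); w=np.array([onz(q,u,v,43)[:2] for u,v in c]); print('top',{k:np.round(v,2) for k,v in fit(w).items()})
E
```

```text
8.5 [ 506.9 -220.3  187.8] [-0.5 -0.3 -0.2]
[-3.12678537  0.00674508  3.05374472] 0.00016336154615945362
top {'area': np.float64(3575.66), 'cent': array([ 504.85, -219.4 ]), 'dir': array([-0.56, -0.83]), 'ang': np.float64(-123.84), 'length': np.float64(91.33), 'width': np.float64(62.61), 'blade': array([ 514.6 , -204.86]), 'blade2': array([ 523.38, -191.76])}
top {'area': np.float64(3904.82), 'cent': array([ 504.72, -219.91]), 'dir': array([-0.59, -0.81]), 'ang': np.float64(-125.87), 'length': np.float64(93.56), 'width': np.float64(65.01), 'blade': array([ 514.97, -205.73]), 'blade2': array([ 523.95, -193.32])}
top {'area': np.float64(6734.82), 'cent': array([ 526.39, -229.42]), 'dir': array([ 0.93, -0.36]), 'ang': np.float64(-21.27), 'length': np.float64(118.48), 'width': np.float64(94.78), 'blade': array([ 510.08, -223.07]), 'blade2': array([ 498.71, -218.64])}
```

View pics/w4.png

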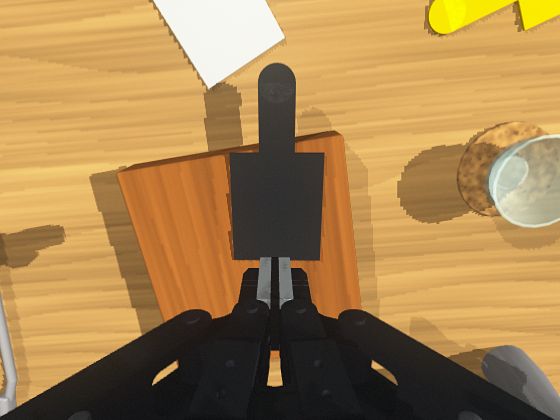

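Wrist view: most of the handle is now past the near edge, tip at (277,63), blade corners (230,153)–(324,153) and (233,260)–(321,260). The block's near edge crosses the handle at about row 145. I'll measure it.

Run:
```python
from h import *
s=r.sense(); p=vision.camera_params('wrist'); im=cv2.imread('pics/w4.png')[:,:,::-1]
for th in(85,100):
    m,c=dark(im,(222,55,332,258),th); w=np.array([onz(p,u,v,43)[:2] for u,v in c]); f=fit(w); print({k:np.round(v,2) for k,v in f.items()})
d=f['dir']; tip=w[np.argmax(w@d)]; print('tip',tip)
near=[onz(p,*q,40)[:2] for q in((118,171),(341,131))]; print(near)
e=[(x,) for x in()]
for g in(85,90): 
    # grasp target from the tip: tip is 120 from blade centre
    b=f['cent']+d*0; h=(w[np.argmax(w@d)]@d-(120-g))*d+((f['cent']@np.array([-d[1],d[0]]))*np.array([-d[1],d[0]])); print(g,h)
a,b=near; n=np.array([-(b-a)[1],(b-a)[0]]); n/=np.hypot(*n); print('signed dist to edge',(h-a)@n)
print(s['eef_pos'],s['tcp_rot'])
```

```text
{'area': np.float64(9315.51), 'cent': array([ 501.39, -219.98]), 'dir': array([-1.  ,  0.09]), 'ang': np.float64(174.97), 'length': np.float64(164.3), 'width': np.float64(79.05), 'blade': array([ 518.82, -221.52]), 'blade2': array([ 518.57, -221.49])}
{'area': np.float64(9407.12), 'cent': array([ 501.13, -219.97]), 'dir': array([-1.  ,  0.09]), 'ang': np.float64(174.83), 'length': np.float64(165.09), 'width': np.float64(79.52), 'blade': array([ 518.56, -221.55]), 'blade2': array([ 518.26, -221.52])}
tip [ 401.27508944 -210.03500668]
[array([ 474.32617329, -354.17420587]), array([ 456.9947035 , -162.81084764])]
85 [ 436.05132221 -214.08913087]
90 [ 431.07162636 -213.63898724]
signed dist to edge 30.402065690743576
[ 505.24667149 -219.65345658  184.96985171] [-3.12741973  0.00474516  3.0537    ]
```

Request:
move_arm(series="-0.4 0.6 0 0 0 0 0;-0.4 0.6 0 0 0 0 0;-0.4 0.5 0 0 0 0 0;-0.4 0 0 0.6 0 0 0;-0.4 0 0 0.9 0 0 0;-0.4 0 0 0.6 0 0 0;-0.4 0 0 0.3 0 0 0;-0.4 0 0 0 0 0 0", grip_force=40)

```text
clock: 9.6
eef_pos: [428.0, -211.3, 77.2]
tcp_rot: [-3.133, -0.011, 3.054]
contact_force: [0.0, -0.2, -0.0]
opening: 0.699
```

Request:
move_arm(series="-0.4 -0.19 -0.05 0 0 -0.6 0;-0.4 0 0 0 0 0 0;-0.4 0 0 0.5 0 0 0;-0.4 0 0 0.4 0 0 0;-0.4 0 0 0.3 0 0 0;-0.4 0 0 0 0 0 0")

```text
clock: 10.35
eef_pos: [439.0, -215.9, 30.5]
tcp_rot: [-3.131, 0.006, 3.054]
contact_force: [0.6, -0.3, -0.2]
opening: 0.7
```

Request:
move_arm(series="-0.4 0.06 0.04 0.2 0 0 0;-0.4 0 0 0 0 0 0;-0.1 0 0 0 0 0 0;0.1 0 0 0 0 0 0;0.2 0 0 0 0 0 0;0.3 0 0 0 0 0 0;0.5 0 0 0 0 0 0;1 0 0 0 0 0 0;1 0 0 0 0 0 0;1 0 0 0 0 0 0", grip_force=80)

```text
clock: 11.6
eef_pos: [437.4, -214.5, 23.3]
tcp_rot: [-3.13, 0.008, 3.054]
contact_force: [-0.5, 0.1, 1.9]
opening: 0.317
```

```bash
python3 chk.py w5.png
```

```text
11.6 [ 437.4 -214.5   23.3] [-0.5  0.1  1.9]
```

View pics/w5.png

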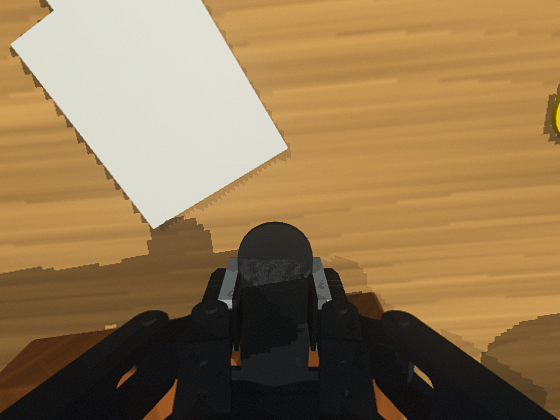

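Wrist view: the fingers are closed on both sides of the handle near (275,300), its tip at (275,225). The opening, about 27–30 mm, matches the handle. Now I'll lift.

Request:
move_arm(series="1 0 0 -0.1 0 0 0;1 0 0 -0.2 0 0 0;1 0 0 -0.4 0 0 0;1 0 0 -0.6 0 0 0;1 0 0 -0.6 0 0 0;1 0 0 -0.5 0 0 0;1 0 0 0 0 0 0", grip_force=80)

```text
clock: 12.52
eef_pos: [437.1, -213.4, 126.8]
tcp_rot: [-3.13, 0.01, 3.054]
contact_force: [-0.2, 0.0, -0.7]
opening: 0.322
```

```bash
python3 chk.py w6.png
python3 - <<'E'
from h import *
a,_=snap('scene','s2.png'); t,_=snap('top','top2.png')
cv2.imwrite('pics/c2.png',np.hstack([cv2.resize(a[130:300,150:400],(500,340)),cv2.resize(t[150:300,260:380],(272,340))])[:,:,::-1])
E
```

```text
12.525 [ 437.1 -213.4  126.8] [-0.2  0.  -0.7]
```

View pics/c2.png

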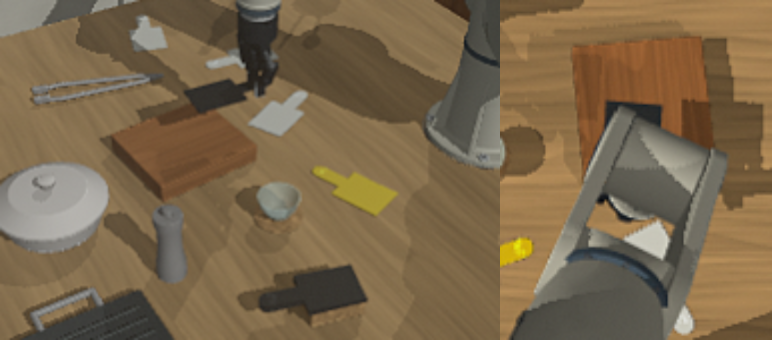

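The composite shows the paddle held roughly level above the block in the scene view, at about (215,95). Now carry it to the pile.

Request:
move_arm(series="1 0 0.3 0 0 0 0.3;1 0.06 0.7 0 0 0 0.6;1 0.06 0.75 0 0 0 0.65;1 0.06 0.75 0 0 0 0.65;1 0.06 0.75 0 0 0 0.65;1 0.06 0.75 0 0 0 0.65;1 0.06 0.75 0 0 0 0.65;1 0.06 0.75 0 0 0 0.65;1 0.06 0.75 0 0 0 0.65;1 0.06 0.75 0 0 0 0.65;1 0.06 0.75 0 0 0 0.65;1 0.06 0.75 0 0 0 0.65;1 0.06 0.75 0 0 0 0.65;1 0.06 0.75 0 0 0 0.65;1 0.06 0.7 0 0 0 0.6;1 0.06 0.5 0 0 0 0.6;1 0.04 0.3 0 0 0 0.4;1 0 0 0 0 0 0;1 0 0 0 0 0 0")

```text
clock: 15.05
eef_pos: [464.2, 269.4, 104.9]
tcp_rot: [-3.123, -0.019, 2.865]
contact_force: [-0.2, -0.4, -0.2]
opening: 0.318
```

Run:
```python
from h import *
s=r.sense(); e=s['eef_pos']; print(e,s['tcp_rot'],s['contact_force'],s['opening'])
Rt=R.from_euler('xyz',s['tcp_rot']).as_matrix(); print('to go (units, tool):',(Rt.T@(np.array([480.5,243.7,60])-e)/40).round(2),'yaw deg',np.degrees(s['tcp_rot'][2])-164.6)
snap('wrist','w7.png'); snap('scene','s3.png'); snap('top','top3.png')
```

```text
[464.19420862 269.37317317 104.90285921] [-3.12257935 -0.01860659  2.86511305] [-0.23382631 -0.43131909 -0.22559488] 0.3182451302849955
to go (units, tool): [-0.59 -0.48  1.12] yaw deg -0.4411143136065334
```

```bash
cat > togo.py <<'E'
from h import *
import sys
x,y,z=map(float,sys.argv[1:4])
s=r.sense(); e=s['eef_pos']; Rt=R.from_euler('xyz',s['tcp_rot']); G=R.from_euler('xyz',[-3.13,0.008,np.radians(164.7)])
print(s['clock'],e.round(1),s['tcp_rot'].round(3),s['contact_force'].round(1),'to go',(Rt.inv().apply(np.array([x,y,z])-e)/40).round(3),'turn',np.degrees((Rt.inv()*G).as_rotvec()).round(2))
E
python3 togo.py 480.5 243.7 70
```

```text
15.2 [464.6 269.3 105.3] [-3.123 -0.018  2.864] [ 1.2 -0.7 -0.3] to go [-0.573 -0.491  0.88 ] turn [-0.39 -1.5  -0.56]
```

Request:
move_arm(series="1 -0.2 -0.16 0 -0.1 -0.4 -0.2;1 -0.2 -0.16 0 -0.1 -0.4 -0.2;1 -0.15 -0.15 0 -0.1 -0.4 -0.1;1 0 0 0 0 0 0;1 0 0 0.3 0 -0.2 0;1 0 0 0.3 0 0 0;1 0 0 0.2 0 0 0;1 0 0 0 0 0 0")

```text
clock: 16.2
eef_pos: [481.7, 241.7, 70.6]
tcp_rot: [-3.128, 0.007, 2.873]
contact_force: [0.6, -0.2, -0.7]
opening: 0.319
```

```bash
python3 togo.py 480.5 243.7 60
python3 - <<'E'
from h import *
a,_=snap('scene','s4.png'); w,_=snap('wrist','w8.png')
cv2.imwrite('pics/c3.png',np.hstack([cv2.resize(a[215:315,260:380],(480,400),interpolation=cv2.INTER_CUBIC),w[:400,130:450]])[:,:,::-1])
E
```

```text
16.2 [481.7 241.7  70.6] [-3.128  0.007  2.873] [ 0.6 -0.2 -0.7] to go [0.043 0.044 0.263] turn [-0.11 -0.04 -0.11]
```

View pics/c3.png

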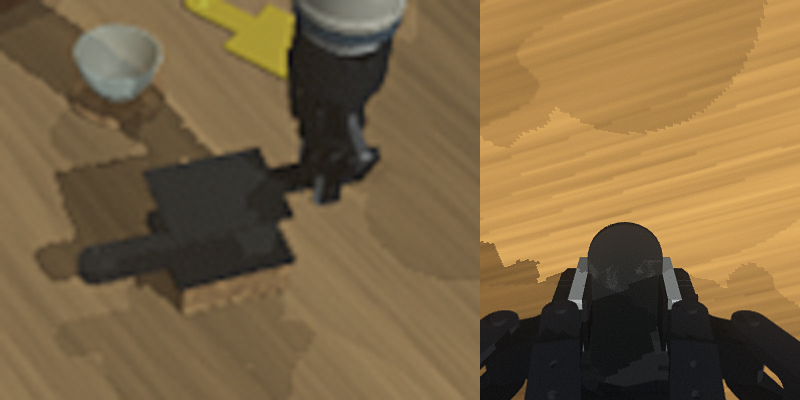

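The composite shows the held paddle hovering over the pile, handle towards the robot. Its blade corners are at scene pixels of about (296.3,258), (325.5,252) and (333.3,269). I'll check these against the expected corners.

Run:
```python
from h import *
p=vision.camera_params('scene')
q=[onz(p,*c,90.3)[:2] for c in((296.3,258),(325.5,252),(333.3,269))]; print(np.round(q,1))
c=np.array([481.7,241.7])+83.5*np.array([.9645,-.264]); d=np.array([.9645,-.264]); n=np.array([.264,.9645])
print(c, np.round([c+50*d-40*n,c-50*d-40*n,c-50*d+40*n],1))
# pile corners seen in scene on z=41 (pixels from crop): near side
for u,v in((184,288),(295,264)): print(onz(p,260+u/4,215+v/4,41).round(1))
pc=np.array([561,221.5]); print('exp',(pc+50*d+40*n).round(1),(pc-50*d+40*n).round(1))
```

```text
[[601.3 170.3]
 [504.7 197.1]
 [529.  270.5]]
[562.23575 219.656  ] [[599.9 167.9]
 [503.5 194.3]
 [524.6 271.4]]
[617.2 252.7  41. ]
[527.4 278.5  41. ]
exp [619.8 246.9] [523.3 273.3]
```

Request:
move_arm(series="1 0.05 0.05 0.2 0 0 0;1 0 0 0.3 0 0 0;1 0 0 0.3 0 0 0;1 0 0 0.1 0 0 0;1 0 0 0 0 0 0")

```text
clock: 16.92
eef_pos: [481.0, 244.2, 32.9]
tcp_rot: [-3.129, 0.008, 2.873]
contact_force: [-0.3, 0.7, -0.3]
opening: 0.318
```

```bash
python3 togo.py 480 244.5 24.3
```

```text
16.925 [481.  244.2  32.9] [-3.129  0.008  2.873] [-0.3  0.7 -0.3] to go [0.027 0.003 0.215] turn [-0.04  0.03 -0.1 ]
```

Request:
move_arm(series="1 0.02 0 0.08 0 0 0;1 0 0 0.05 0 0 0;1 0 0 0.04 0 0 0;1 0 0 0.03 0 0 0;1 0 0 0.02 0 0 0")

```text
clock: 17.55
eef_pos: [480.8, 244.6, 24.3]
tcp_rot: [-3.13, 0.01, 2.873]
contact_force: [0.2, -0.7, 0.7]
opening: 0.315
```

Request:
move_arm(series="1 0 0 0.02 0 0 0;1 0 0 0.02 0 0 0;1 0 0 0.02 0 0 0")

```text
clock: 17.92
eef_pos: [481.0, 244.7, 22.7]
tcp_rot: [-3.131, 0.01, 2.873]
contact_force: [-2.9, -0.5, 8.0]
opening: 0.319
```

Request:
move_arm(series="1 0 0 0 0 0 0;1 0 0 0.005 0 0 0;0.2 0 0 0 0 0 0;0 0 0 0 0 0 0;-0.3 0 0 0 0 0 0;-0.3 0 0 0 0 0 0", grip_force=20)

```text
clock: 18.68
eef_pos: [481.4, 244.8, 22.9]
tcp_rot: [-3.131, 0.011, 2.873]
contact_force: [-0.4, 0.0, 0.7]
opening: 0.651
```

Request:
move_arm(series="-0.3 0 0 -0.3 0 0 0;-0.3 0 0 -0.7 0 0 0;-0.3 0 0 -0.9 0 0 0;-0.3 0 0 -0.9 0 0 0;-0.3 0 0 -0.9 0 0 0;-0.3 0.5 0 -0.9 0 0 0;-0.3 0.8 0 0 0 0 0;-0.3 0.8 0 0 0 0 0;-0.3 0 0 0 0 0 0;-0.3 0 0 0 0 0 0")

```text
clock: 19.92
eef_pos: [398.0, 270.5, 219.7]
tcp_rot: [-3.137, 0.015, 2.872]
contact_force: [-0.4, -0.6, -0.5]
opening: 0.65
```

```bash
python3 togo.py 480 244.5 24.3
python3 - <<'E'
from h import *
a,_=snap('scene','s5.png'); w,p=snap('wrist','w9.png'); t,_=snap('top','top5.png'); print(p['position'],p['rotation'])
cv2.imwrite('pics/c4.png',np.hstack([cv2.resize(a[215:315,260:380],(360,300),interpolation=cv2.INTER_CUBIC),cv2.resize(t[160:240,160:256],(360,300),interpolation=cv2.INTER_CUBIC)])[:,:,::-1])
E
```

```text
19.925 [398.  270.5 219.7] [-3.137  0.015  2.872] [-0.4 -0.6 -0.5] to go [-2.074 -0.058  4.917] turn [ 0.39  0.42 -0.14]
[318.49692231 292.60300625 361.37091632] [-0.32756507  0.00530217  1.30095666]
```

View pics/w9.png

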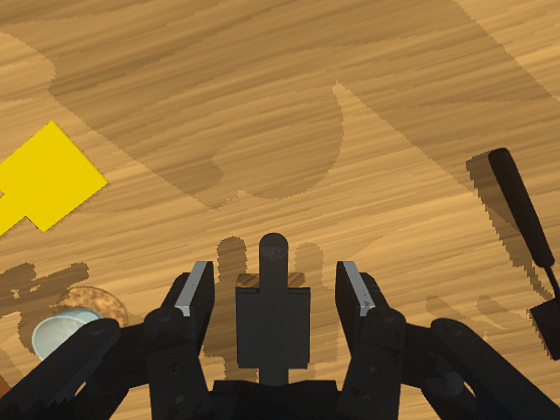

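View pics/c4.png

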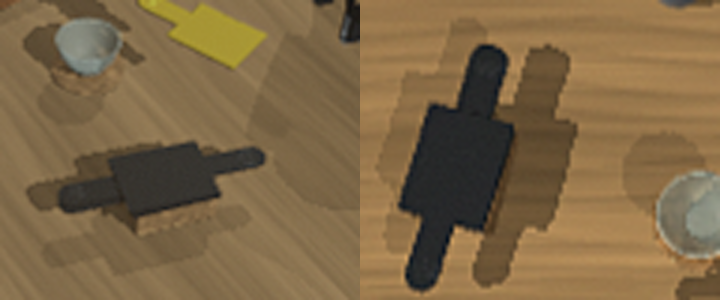

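The views show the paddle on the pile, blade over blade, with its handle towards the robot and the pile's handles still pointing away. The bowl is untouched. One numeric check from the top view.

Run:
```python
from h import *
p=vision.camera_params('top')
t=cv2.imread('pics/top5.png')[:,:,::-1]; t0=cv2.imread('pics/top0.png')[:,:,::-1]
d=np.array([.9645,-.264]); n=np.array([.264,.9645])
for im in(t0,t):
    m,c=dark(im,(160,160,225,245),65); w=np.array([onz(p,u,v,42)[:2] for u,v in c]); s=w@d; q=w@n
    top=s>s.max()-55; bl=abs(s-(np.array([561,222])@d))<35; bot=s<s.min()+55
    print('tip+',s.max().round(1),'tip-',s.min().round(1),'len',np.ptp(s).round(1),'axis + / blade / -',[((q[k].max()+q[k].min())/2).round(1) for k in(top,bl,bot)],'blade width',np.ptp(q[bl]).round(1))
for nm,roi in(('bowl',(235,200,270,235)),('mill',(230,130,260,165)),('spat',(75,155,120,245))):
    x0,y0,x1,y1=roi; print(nm,np.abs(t[y0:y1,x0:x1].astype(int)-t0[y0:y1,x0:x1]).mean().round(1))
s=r.sense(); print(s['contact_force'],s['clock'])
```

```text
tip+ 602.1 tip- 434.3 len 167.8 axis + / blade / - [np.float64(361.5), np.float64(360.8), np.float64(360.8)] blade width 83.0
tip+ 602.1 tip- 370.5 len 231.7 axis + / blade / - [np.float64(361.0), np.float64(360.8), np.float64(363.1)] blade width 83.1
bowl 5.1
mill 1.0
spat 20.4
[ 0.3175033  -0.26053171  0.60787193] 20.075
```

Run:
```python
from h import *
p=vision.camera_params('top')
t=cv2.imread('pics/top5.png')[:,:,::-1]; t0=cv2.imread('pics/top0.png')[:,:,::-1]
d=np.array([.9645,-.264])
for th in(55,65,75,85):
  for k,im in enumerate((t0,t)):
    m,c=dark(im,(160,160,225,245),th); w=np.array([onz(p,u,v,42)[:2] for u,v in c]); s=w@d; print(th,k,s.max().round(1),s.min().round(1))
  print('spatula',[np.round([dark(im,(75,155,120,245),th)[1].mean(0)],1).tolist() for im in(t0,t)])
w=cv2.imread('pics/w9.png')[:,:,::-1]; q=vision.camera_params('wrist')
# blade near/far edges at z 44 in the wrist view, columns left of handle
g=w[:,:,:].max(2); print(g[225:250,274]); print(g[280:300,245]); print(g[358:380,245])
print([ (onz(q,*x,44)[:2]@d).round(1) for x in((274,233.5),(245,288),(245,368))])
```

```text
55 0 602.1 434.9
55 1 602.1 370.5
spatula [[[90.3, 174.0]], [[90.3, 174.0]]]
65 0 602.1 434.3
65 1 602.1 370.5
spatula [[[90.2, 173.9]], [[90.4, 173.8]]]
75 0 602.1 434.3
75 1 602.1 369.6
spatula [[[90.3, 174.1]], [[90.4, 174.1]]]
85 0 602.1 433.4
85 1 602.1 369.6
spatula [[[90.4, 174.1]], [[90.4, 174.1]]]
[194 189 189 210 209 207 203 156  38  55  54  57  56  54  56  54  55  55
  54  57  54  54  62  57  57]
[105  95  86  87 101 112 118  99  32  46  45  44  36  34  43  47  43  41
  45  42]
[ 42  41  41  37  39  35  42  42  40  35  90 118 124 127 119 116 113 117
 113 114 119 116]
[np.float64(365.3), np.float64(428.1), np.float64(534.5)]
```

```bash
python3 -c "
from rig import r
print(r.sign_off())"
```

```text
the job is handed in; nothing more can be done
None
```

The paddle now lies on the pile on the cork stand, blade over blade, with its handle towards the robot, opposite to the pile's handles. I handed the job in at about 20 s; no verdict was reported.

I dragged it about 100 mm with shut fingertips at about 5–7 N, so the middle of its handle stuck out about 25 mm past the near edge. I then gripped the handle from above, carried it over and lowered it until the wrist read 8 N. After letting go I backed the arm away.

**Last checks**
- **Pile:** it has not moved; its handle tip measures the same before and after.
- **Paddle position:** the top view puts it about 2 mm off the pile's handle line. Along that line it sits about 6 mm too far from the robot. The wrist view's edges gave mixed values, some near 0 and one pair near 7 mm. I left it because the limit is 12 mm.
- **Angle and flatness:** I did not measure these separately after release; the paddle looked aligned and flat in the pictures.
- **Other things:** the spatula is in the same place, within 0.2 pixel. The bowl and mill areas of the picture are almost unchanged. One raw picture comparison did flag the spatula area (20, against 1–5 elsewhere), which I put down to the arm's shadow.
- **Robot:** clear of everything, force readings within noise.

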